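Pin the sliding drawer divider

TASK

In the open drawer, slide the white divider home until its eye lies between the two eyes of the fixed bracket, then lower the longer of the two bamboo pins down through all three eyes until its collar sits on the bracket, and let go. Leave the shorter pin standing in its rest.

Things in the scene. Friction and masses are not known exactly. Their poses are not given: they have to be found in the camera images.
- latch: White bracket fixed on the drawer floor. Origin: underside of its base, below its two 34 mm round eyes; z up. Level 60 x 60 mm leaves, eyes on the z axis: lower at z 30 to 38 mm, upper 82 to 90. Back wall 60 mm wide, 90 high, at y -38 to -30 mm. +y side open: there the divider slides in along a base rail 60 mm wide, 6 mm thick, to y +214 mm. Under the eyes only the 6 mm base.
- divider_eye (a point): Centre of the 34 mm eye in the divider's 8 mm thick tongue, 60 mm above the bracket's origin, same axes. Starts 30 to 70 mm out on +y; slides along y (1 N friction, stays put) to a stop, where the eyes are in line. From y +30 to +144 mm of this point the divider is an upright panel 12 mm thick in x, its top 40 mm above the point: pinch it from above, e.g. at y +90 mm, and draw it.
- long_pin: Longer bamboo pin, upright in either socket (40 mm deep, 90 mm apart) of an oak rest 60 x 150 x 46 mm. Rod 16 mm thick, 80 long; then a collar 52 mm wide, 6 thick; then a grip stem 24 mm thick, 45 high. Origin: centre of the rod's lower end, z up the pin. Home: collar on the upper leaf, lower end 10 mm above the bracket's origin.
- short_pin: Shorter bamboo pin in the rest's other socket, not to be used: same collar and stem, rod only 40 mm long, so its top stands 40 mm lower than the long pin's. Origin: centre of the rod's lower end, z up.
Mind the look-alikes: they are no part of the job. Leave any black or pink look-alike of the long_pin alone.

How it is judged:
By the outcome, as a careful person would: the job done as asked, in the order asked, and still so for the second after the job is handed in, with the robot touching nothing.
It also fails if it takes over 54 s, if anything falls off the work surface, if the arm or the gripper's body presses on something with over 40 N, if the wrist force passes 120 N, or if a joint passes its speed limit or range.

ROBOT

A 7-joint arm with a two-finger parallel gripper is mounted at the origin on the work surface. World frame = base frame: x ahead of the robot, y to its left, z up, the work surface at z = 0. Lengths are in m, angles in rad, forces in N, time in s.
With the tool pointing down it reaches from about 0.425 to 0.95 m from the base axis. Payload 4.7 kg.
Tool frame: the origin (TCP) lies at the very end of the fingers, on their centre line; the grasp point (between the pads) lies 19 mm behind it; z points along the fingers, y is the line along which they close (so a half turn about z gives the same grasp; the last joint's range is limited). The gripper opens to 87 mm and grips with 3 to 60 N. Pads are 19 mm wide; open, the fingers measure 117 mm over their backs; the gripper's body (75 mm by 190 mm) begins 51 mm behind the grasp point.
Start: joints at [1.094, 0.469, -0.049, 1.532, 0.024, 1.141, -0.082], TCP at [0.292, -0.608, 0.186] pointing down, gripper open.
Joint ranges: [-2.59, 2.59], [-0.33, 1.99], [-1.39, 1.29], [0.1, 2.45], [-1.04, 4.18], [0.21, 1.99], [-2.66, 2.66]. Speed limits (rad/s): [2.57, 2.57, 3.14, 3.14, 3.14, 3.14, 3.14].

INTERFACE

Orientations are given as a unit quaternion [w, x, y, z].
In Python, from bench import bot gives the robot as it stands.
- The arm moves only by the shell command python3 -m inch 'ROWS'. ROWS is JSON, a list of rows, each a list of 3 entries, a list of its own where there are three numbers: the shift along the tool's x, y, z in m, then the turn, a rotation vector about the tool's x, y, z in degrees, then the gripper's target within -1 to 1 (fully open at 1, half-way at 0, shut at -1). A call has 1 to 20 rows; each row shifts and turns the commanded pose from where the row before left it, along the tool's axes as they then stand; what a row does not reach is not made up. A row lasts 1/10 s, in which the tool goes at most 50 mm and 8.59 degrees, less where a joint would pass 70% of its speed; a pose out of reach is approached as far as the arm can. A call with a gripper value outside its range is refused whole. The fingers move at their own pace and stop on an object; the grip force is fixed at half the most. Time passes only in rows, so rows that do not move let the fingers close. It gives the time, the measured TCP pose, the force, the opening and the grip force at its end, in the units of the state.
- bot.observe(): the state, without advancing time (a new reading comes with each control period).
- bot.snapshot(name): name is "scene" or "top" or "wrist"; returns a dict with "img" (480x640x3 uint8, blue, green, red), "vertical_fov" (degrees; the focal length in pixels is half the picture's height over the tangent of half this angle, whatever the lens; pixels are square), "cx", "cy" (the principal point, pixels), "view" (4x4, takes a point from world to camera coordinates). Camera axes: x right, y down, z forward; pixel columns grow to the right and rows downward; lengths in m; the calibration is good to about 2 mm. A picture is of the moment at which its call begins. There is no depth.
- bot.finish_job(): hands the job in; it is judged then, once.
The state is a dict: "t": time; "qpos": joint angles; "joint_vel": joint speeds; "effort": joint torques, N m; "ee_pos": TCP position; "tool_rot": TCP orientation; "ft_force": force on the tool from outside, world axes, zero at the start; "torque": the same for the moment, N m; "opening": opening from 0.0 (shut) to 1.0 (fully open); "grip_force": force on a finger pad.
Only numpy, scipy, OpenCV 4.12 (cv2) and the standard library are available. Lean on these libraries where they do the work, as an engineer would, in place of code of your own. Each camera call takes 0.05 s, during which the arm holds its last target. There are 200 camera calls.

## Working session

There is one attempt and no reset: what is moved stays moved. The work goes in short steps, Python scripts to look and compute and a shell command to move; the robot and the scene stay as the last step left them, time stands still between calls to the robot, and variables do not carry over. Pictures are saved under pics/ and viewed, at most 10 in all, crops included, and the job is handed in when it is done.

```bash
mkdir -p pics; ls
cat > h.py <<'E'
import numpy as np, cv2
from bench import bot
def snap(n,f):
    s=bot.snapshot(n); cv2.imwrite('pics/'+f+'.png',s['img'])
    np.savez('pics/'+f+'.npz',view=s['view'],fov=s['vertical_fov'],cx=s['cx'],cy=s['cy'],img=s['img']); return s
def load(f): return np.load('pics/'+f+'.npz')
def ray(c,u,v):
    f=240/np.tan(np.radians(float(c['fov']))/2); V=c['view']; R=V[:3,:3]
    d=R.T@np.array([(u-c['cx'])/f,(v-c['cy'])/f,1]); return -R.T@V[:3,3],d/np.linalg.norm(d)
def plane(c,u,v,z):
    o,d=ray(c,u,v); return o+d*(z-o[2])/d[2]
def two(c1,p1,c2,p2):
    o1,d1=ray(c1,*p1);o2,d2=ray(c2,*p2)
    t=np.linalg.lstsq(np.c_[d1,-d2],o2-o1,rcond=None)[0]
    a=o1+d1*t[0];b=o2+d2*t[1]; return (a+b)/2,np.linalg.norm(a-b)
def proj(c,P):
    f=240/np.tan(np.radians(float(c['fov']))/2); q=c['view']@np.r_[P,1]; return q[0]/q[2]*f+c['cx'],q[1]/q[2]*f+c['cy']
E
python3 - <<'E'
from h import *
a=snap('scene','s0');b=snap('top','t0')
for s in (a,b): print(s['vertical_fov'],s['cx'],s['cy'],np.round(s['view'],3))
print(bot.observe())
E
```

```text
pics
54.901549932427145 317.82776406866424 243.47316680578277 [[ 0.144  0.99  -0.01   0.08 ]
 [ 0.716 -0.111 -0.689 -0.341]
 [-0.683  0.092 -0.725  1.407]
 [ 0.     0.     0.     1.   ]]
46.55340425501097 314.9736616373629 240.46888392706498 [[ 0.004 -1.    -0.006 -0.162]
 [-0.976 -0.003 -0.216  0.555]
 [ 0.216  0.007 -0.976  1.139]
 [ 0.     0.     0.     1.   ]]
{'t': 0.1, 'qpos': array([ 1.09408227,  0.46935446, -0.04862145,  1.53355129,  0.02409367,
        1.14100616, -0.0822853 ]), 'joint_vel': array([ 2.75924779e-05, -2.48765424e-03, -8.66024468e-04, -2.96382841e-03,
        1.80517481e-04,  6.32973275e-04,  7.36537244e-04]), 'effort': array([ 4.27172208e-04, -5.09172070e+01, -8.12852522e-02, -2.36829293e+01,
       -6.14644820e-02,  3.44471773e-02,  5.59737668e-05]), 'ee_pos': array([ 0.29204215, -0.60789323,  0.18521859]), 'tool_rot': array([-8.40432679e-04,  9.75029878e-01,  2.22072026e-01, -2.13035140e-04]), 'ft_force': array([-0.29166971,  0.41556872,  0.45492524]), 'torque': array([-0.00295637, -0.01134036, -0.02181297]), 'grip_force': 0.0, 'opening': 0.9988157332572831}
```

View pics/s0.png

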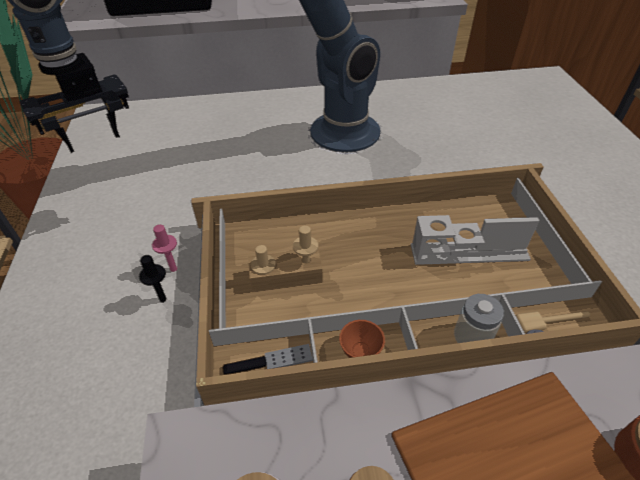

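View pics/t0.png

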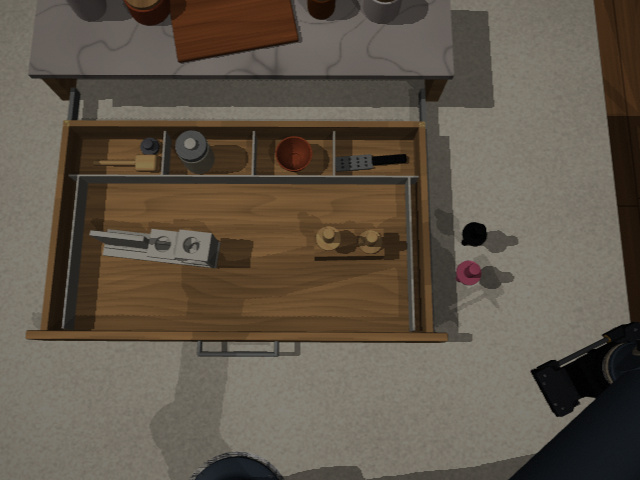

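Scene view: the pins stand in the rest at (262,258) and (305,240), the bracket eye is near (438,226) and the divider eye near (467,233). In the top view the pins are at (329,237) and (371,240), the bracket eye at (194,245) and the divider eye at (163,241). I'll zoom in on both.

Run:
```python
from h import *
s=cv2.imread('pics/s0.png');t=cv2.imread('pics/t0.png')
r=lambda im,x,y,w,h:cv2.resize(im[y:y+h,x:x+w],(w*4,h*4),interpolation=cv2.INTER_CUBIC)
A=np.zeros((600,800,3),np.uint8)
def put(im,x,y):A[y:y+im.shape[0],x:x+im.shape[1]]=im[:600-y,:800-x]
put(r(s,240,215,90,70),0,0); put(r(s,405,205,100,70),400,0)   
put(r(t,310,215,90,60),0,290); put(r(t,85,220,105,60),380,290)
cv2.imwrite('pics/c0.png',A)
```

```text
(no output)
```

View pics/c0.png

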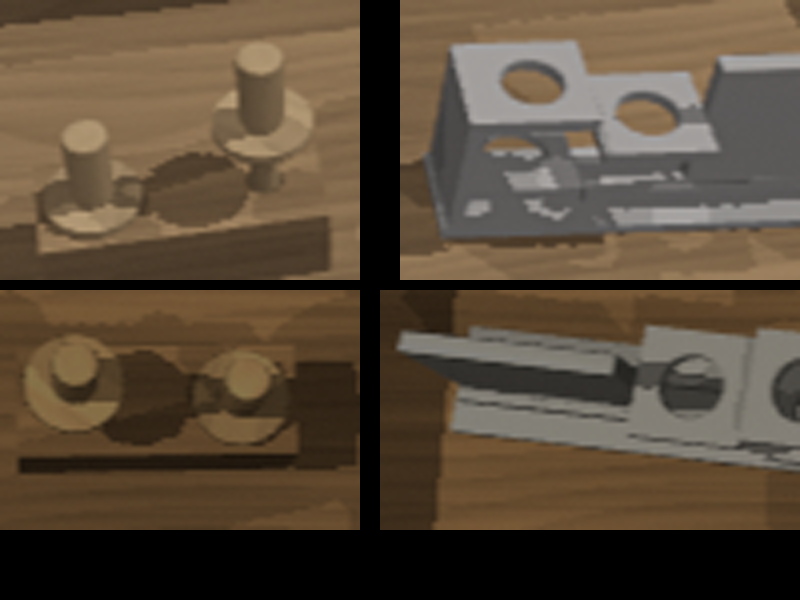

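The larger-y pin (scene (305,229.5), top (329,232.5)) is the long one. Its rod shows under the collar and its top is higher. Next I triangulate these points.

Run:
```python
from h import *
s=load('s0');t=load('t0')
def holes(c,x0,y0,x1,y1):
    im=c['img'][y0:y1,x0:x1]; hsv=cv2.cvtColor(im,cv2.COLOR_BGR2HSV)
    im8=(((hsv[...,1]<45)&(hsv[...,2]>80))*255).astype(np.uint8)
    cs,h=cv2.findContours(im8,cv2.RETR_CCOMP,cv2.CHAIN_APPROX_NONE)
    for k,q in enumerate(cs):
        if h[0][k][3]>=0 and cv2.contourArea(q)>40:
            e=cv2.fitEllipse(q); print(np.round(np.array(e[0])+[x0,y0],1),np.round(e[1],1))
holes(s,405,205,505,270);print();holes(t,85,220,225,275)
for n,a,b in [('long',(305,229.5),(328.75,232.5)),('short',(260.75,248.75),(372,236.25)),('upeye',(438.25,225.5),(194.5,244.5)),('diveye',(467,233.5),(163,244)),('panel_end',(482,220),(143,238))]:
    print(n,np.round(two(s,a,t,b),4) if 0 else [np.round(v,4) for v in two(s,a,t,b)])
```

```text
[431.5 240.6] [ 5.  13.9]
[450.  239.4] [ 5.8 10.3]
[466.2 233.8] [10.2 16.2]
[437.6 226.2] [ 9.8 16.7]

[180.8 259.1] [ 4.2 16.7]
[189.9 244.4] [15.4 16.5]
long [array([ 0.5525, -0.1865,  0.1486]), np.float64(0.003)]
short [array([ 0.5539, -0.2767,  0.1097]), np.float64(0.0022)]
upeye [array([0.5381, 0.0938, 0.1028]), np.float64(0.0092)]
diveye [array([0.5442, 0.1643, 0.0745]), np.float64(0.0033)]
panel_end [array([0.547 , 0.191 , 0.1143]), np.float64(0.0045)]
```

```bash
python3 -m inch '[[[0,0,-0.02],[0,0,-8.2],1],[[0,0,-0.02],[0,0,-8.2],1],[[0,0,-0.02],[0,0,-8.2],1],[[0,0,-0.02],[0,0,-8.2],1],[[0,0,-0.02],[0,0,-8.2],1],[[0,0,-0.02],[0,0,-8.2],1],[[0,0,-0.02],[0,0,-8.2],1],[[0,0,0],[0,0,0],1],[[0,0,0],[0,0,0],1]]'
python3 -m inch '[[[0.038,0.008,0],[0,0,0],1],[[0.038,0.008,0],[0,0,0],1],[[0.038,0.008,0],[0,0,0],1],[[0.038,0.008,0],[0,0,0],1],[[0.038,0.008,0],[0,0,0],1],[[0.038,0.008,0],[0,0,0],1],[[0.038,0.008,0],[0,0,0],1],[[0.038,0.008,0],[0,0,0],1],[[0.038,0.008,0],[0,0,0],1],[[0.038,0.008,0],[0,0,0],1],[[0.038,0.008,0],[0,0,0],1],[[0.038,0.008,0],[0,0,0],1],[[0.038,0.008,0],[0,0,0],1],[[0.038,0.008,0],[0,0,0],1],[[0.038,0.008,0],[0,0,0],1],[[0.038,0.008,0],[0,0,0],1],[[0.038,0.008,0],[0,0,0],1],[[0.038,0.008,0],[0,0,0],1],[[0.038,0.008,0],[0,0,0],1],[[0.038,0.008,0],[0,0,0],1]]'
python3 - <<'E'
from h import *
s=snap('wrist','w1'); print(s['vertical_fov'],np.round(s['view'],3))
E
```

```text
t: 1.0
ee_pos: [0.2921, -0.6083, 0.3253]
tool_rot: [-0.0, 0.75, 0.662, 0.0]
ft_force: [0.2, 1.1, -0.8]
opening: 0.998
grip_force: 0.0
t: 3.0
ee_pos: [0.5425, 0.1276, 0.3243]
tool_rot: [-0.001, 0.75, 0.662, -0.001]
ft_force: [-1.2, 0.0, 0.2]
opening: 0.999
grip_force: 0.0
65.34315488846661 [[ 0.992 -0.124 -0.002 -0.522]
 [-0.12  -0.961  0.249  0.123]
 [-0.033 -0.247 -0.969  0.572]
 [ 0.     0.     0.     1.   ]]
```

View pics/w1.png

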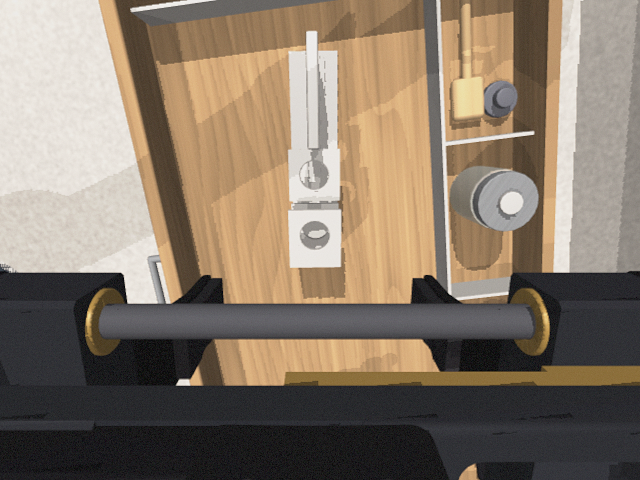

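Wrist view: the bracket leaf spans about (289–341, 210–268) with its eye at (315,235). The divider eye is at (314,174), and the panel top runs from (312,32) to (313,148).

Run:
```python
from h import *
w=load('w1');t=load('t0');s=load('s0')
g=cv2.cvtColor(w['img'],cv2.COLOR_BGR2GRAY)
for v in (45,60,80,100,120,140,225,240,250):print(v,g[v,282:348].tolist() if v in(60,120,240) else '')
print('leafcol',g[203:275,300].tolist())
for n,a,b in [('up w/t',(315,235),(194.5,244.5)),('div',(314,174.5),(163,244)),('panel outer',(312,32),(90,232.5)),('panel inner',(313,148),(143.5,238.5))]:
    print(n,[np.round(x,4) for x in two(w,a,t,b)])
print([np.round(x,4) for x in two(w,(315,235),s,(437.6,226.2))],[np.round(x,4) for x in two(w,(314,174.5),s,(466.2,233.8))])
L=[plane(w,*p,.102) for p in [(289.5,210.5),(341,210.5),(341,267.5),(289.5,267.5)]]
print(np.round(L,4),np.round(np.mean(L,0),4))
print(plane(w,315,235,.102),plane(w,314,174.5,.076),plane(w,312,32,.112),plane(w,313,148,.112))
```

```text
45 
60 [169, 172, 166, 168, 163, 159, 179, 216, 223, 222, 223, 223, 224, 223, 221, 222, 222, 223, 222, 224, 222, 223, 224, 208, 200, 224, 235, 236, 236, 235, 235, 235, 235, 237, 228, 170, 203, 225, 222, 222, 224, 224, 217, 220, 223, 223, 224, 221, 224, 222, 223, 222, 223, 223, 226, 185, 152, 158, 164, 163, 158, 149, 149, 155, 162, 160]
80 
100 
120 [148, 157, 160, 159, 154, 160, 157, 150, 187, 218, 217, 220, 217, 219, 216, 219, 218, 218, 218, 219, 219, 218, 220, 220, 209, 172, 194, 217, 220, 219, 218, 218, 219, 219, 220, 202, 147, 132, 136, 139, 143, 144, 149, 146, 140, 187, 217, 218, 218, 220, 219, 219, 217, 219, 223, 159, 135, 154, 151, 157, 162, 163, 158, 156, 150, 151]
140 
225 
240 [167, 174, 176, 179, 179, 178, 183, 225, 233, 233, 233, 233, 231, 232, 232, 231, 232, 231, 218, 160, 132, 142, 140, 143, 139, 138, 139, 139, 144, 139, 138, 138, 138, 141, 137, 139, 142, 140, 142, 140, 141, 139, 142, 141, 140, 137, 192, 224, 232, 231, 231, 231, 230, 232, 232, 230, 231, 234, 226, 188, 158, 158, 160, 171, 172, 173]
250 
leafcol [128, 173, 174, 169, 174, 170, 169, 200, 236, 232, 232, 232,
[... 215 characters left out ...]
 232, 232, 231, 230, 232, 230, 232, 234, 232, 197, 108, 116, 113, 114, 114, 112, 113]
up w/t [array([0.5378, 0.0933, 0.089 ]), np.float64(0.0044)]
div [array([0.5438, 0.1635, 0.0725]), np.float64(0.0009)]
panel outer [array([0.5596, 0.3045, 0.112 ]), np.float64(0.0001)]
panel inner [array([0.547 , 0.1937, 0.1106]), np.float64(0.0012)]
[array([0.5368, 0.0975, 0.1002]), np.float64(0.0014)] [array([0.5437, 0.1642, 0.0737]), np.float64(0.001)]
[[0.5113 0.1293 0.102 ]
 [0.5692 0.122  0.102 ]
 [0.5619 0.0546 0.102 ]
 [0.5016 0.0621 0.102 ]] [0.536 0.092 0.102]
[0.53640326 0.09740023 0.102     ] [0.54344676 0.16398844 0.076     ] [0.55963349 0.30444977 0.112     ] [0.54654461 0.19410273 0.112     ]
```

Heights agree: leaf top 0.102, tongue top 0.076, panel top 0.112, so the bracket origin is at z≈0.012. The divider has 67 mm to slide. I'll pinch the panel at (0.553, 0.249).

```bash
python3 -m inch '[[[0.0203,-0.0008,0],[0,0,0],1],[[0.0203,-0.0008,0],[0,0,0],1],[[0.0203,-0.0008,0],[0,0,0],1],[[0.0203,-0.0008,0],[0,0,0],1],[[0.0203,-0.0008,0],[0,0,0],1],[[0.0203,-0.0008,0],[0,0,0],1],[[0,0,0.04],[0,0,0],1],[[0,0,0.04],[0,0,0],1],[[0,0,0.04],[0,0,0],1],[[0,0,0.04],[0,0,0],1],[[0,0,0.03],[0,0,0],1],[[0,0,0.03],[0,0,0],1],[[0,0,0.022],[0,0,0],1],[[0,0,0],[0,0,0],1],[[0,0,0],[0,0,0],-1],[[0,0,0],[0,0,0],-1],[[0,0,0],[0,0,0],-1],[[0,0,0],[0,0,0],-1],[[0,0,0],[0,0,0],-1],[[0,0,0],[0,0,0],-1]]'
```

```text
t: 5.05
ee_pos: [0.5531, 0.2482, 0.0845]
tool_rot: [0.0, 0.749, 0.663, 0.0]
ft_force: [0.4, 0.0, 0.3]
opening: 0.534
grip_force: 0.0
```

```bash
python3 -m inch '[[[0,0,0],[0,0,0],-1],[[0,0,0],[0,0,0],-1],[[0,0,0],[0,0,0],-1],[[0,0,0],[0,0,0],-1],[[0,0,0],[0,0,0],-1],[[0,0,0],[0,0,0],-1],[[0,0,0],[0,0,0],-1],[[0,0,0],[0,0,0],-1]]'
```

```text
t: 5.85
ee_pos: [0.553, 0.2481, 0.0841]
tool_rot: [0.0, 0.749, 0.663, -0.0]
ft_force: [0.1, -0.1, -0.7]
opening: 0.003
grip_force: 0.0
```

The fingers closed on nothing, so I'll look.

Run:
```python
from h import *
a=snap('scene','s1');b=snap('wrist','w2')
A=np.hstack([cv2.resize(a['img'][120:320,300:560],(520,400)),cv2.resize(b['img'][:,150:490],(280,400))]);cv2.imwrite('pics/c1.png',A)
```

```text
(no output)
```

View pics/c1.png

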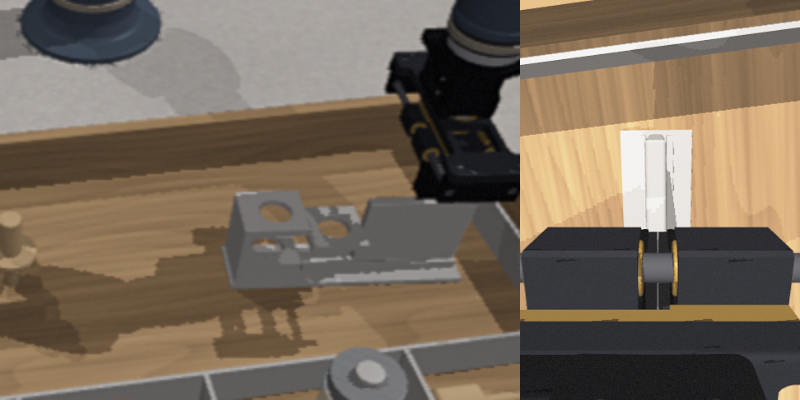

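Run:
```python
from h import *
o=bot.observe();print(o['ee_pos'],o['opening'],o['grip_force'],o['effort'])
s=load('s1');w=load('w2');p=o['ee_pos']
for dz in (0,.019,.07): q=p+[0,0,dz];print(dz,proj(s,q),proj(w,q))
for n,q in [('panel outer',[.5596,.3045,.112]),('inner',[.5465,.194,.112])]:print(n,proj(s,np.array(q)),proj(w,np.array(q)))
r=lambda im,x,y,W,H,k:cv2.resize(im[y:y+H,x:x+W],None,fx=k,fy=k,interpolation=cv2.INTER_CUBIC)
A=np.zeros((600,800,3),np.uint8)
a=r(s['img'],470,160,100,110,5);A[:550,:400]=a[:,:400]
b=r(w['img'],250,150,133,180,3);A[:540,401:800]=b
cv2.imwrite('pics/c2.png',A)
```

```text
[0.55295713 0.24811062 0.0841375 ] 0.005482679983609253 0.0 [-4.20910146e-04 -4.62620151e+01 -8.44257832e+00 -1.94446546e+01
 -5.01135725e-02 -4.26827045e-02  5.84020154e-05]
0 (np.float64(506.1448339795603), np.float64(229.04610559957106)) (np.float64(316.2891916053314), np.float64(271.97536992039016))
0.019 (np.float64(508.70620848926205), np.float64(222.65883497172524)) (np.float64(316.25656720783996), np.float64(284.0155314310064))
0.07 (np.float64(515.9522794804865), np.float64(204.58938974447437)) (np.float64(316.12677829425735), np.float64(331.9146376821529))
panel outer (np.float64(536.7730269161456), np.float64(218.90877941405515)) (np.float64(315.63621292092535), np.float64(171.47905085649438))
inner (np.float64(484.11412627516074), np.float64(220.27175212902947)) (np.float64(316.57830594941333), np.float64(388.5359165452821))
```

View pics/c2.png

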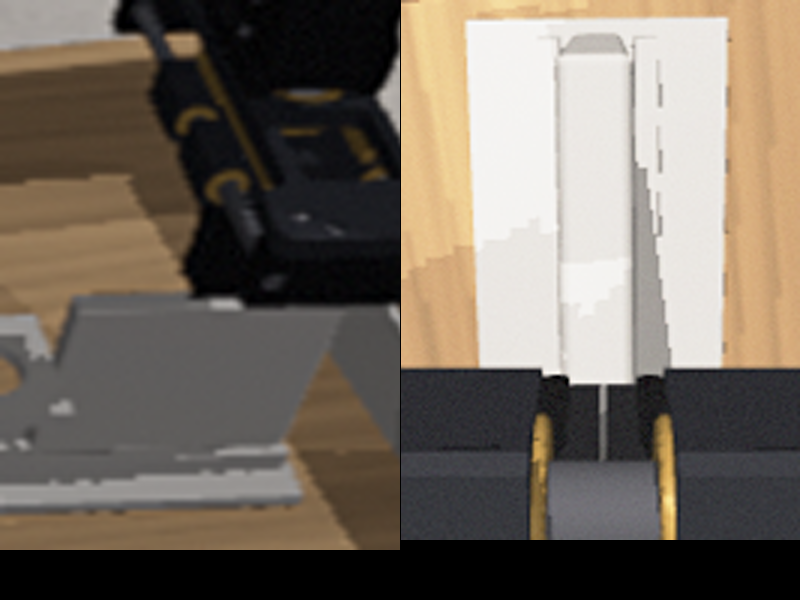

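Run:
```python
from h import *
s0=load('s0');s=load('s1')
y=np.array([.43,-.9,0])
p=np.array([.292,-.608,.1852])
for k in (-.0435,0,.0435): print('start tip',proj(s0,p+k*y))
for z in (.084,.112,.154):
  for x in (.46,.553,.648): print(z,x,np.round(proj(s,np.array([x,.248,z])),1), np.round(proj(s,np.array([x,.248-.0375,z])),1))
```

```text
start tip (np.float64(118.74902376128935), np.float64(149.70310799091953))
start tip (np.float64(99.18316650715764), np.float64(156.25770427916058))
start tip (np.float64(78.97741651032572), np.float64(163.02666575169678))
0.084 0.46 [488.9 200.8] [473.1 202.5]
0.084 0.553 [506.1 229.1] [489.4 231. ]
0.084 0.648 [526.1 262. ] [508.3 264.2]
0.112 0.46 [492.1 191.4] [476.1 193.1]
0.112 0.553 [509.9 219.6] [492.9 221.5]
0.112 0.648 [530.6 252.6] [512.4 254.8]
0.154 0.46 [497.2 176.5] [480.7 178.2]
0.154 0.553 [515.9 204.7] [498.3 206.6]
0.154 0.648 [537.8 237.7] [519.  239.9]
```

Projecting the reported TCP at the start pose (99,156) against the visible fingertips at about (92,143) suggests the real tips sit higher than reported. I'll estimate the offset.

Run:
```python
from h import *
s0=load('s0');w=load('w1')
for dz in (0,.02,.025,.03,.035,.04):
    print(dz,proj(s0,np.array([.292,-.608,.1852+dz])))
# panel mid after closing: tip front edge seen at row ~276.5 in w2, scene shadow-free
w2=load('w2'); print(np.round(-w2['view'][:3,:3].T@w2['view'][:3,3],4))
for dz in (0,.02,.03,.04): print(dz,proj(w2,np.array([.553+.0012,.248+.0095,.0841+dz])))
g=w2['img'][262:300,316];print(g.mean(1).round())
s=load('s0')['img']
A=np.zeros((480,800,3),np.uint8);A[:]=0
a=cv2.resize(s[80:170,10:150],None,fx=5,fy=5,interpolation=cv2.INTER_CUBIC);A[:450,:700]=a
cv2.imwrite('pics/c3.png',A)
```

```text
0 (np.float64(99.18316650715764), np.float64(156.25770427916058))
0.02 (np.float64(95.92991632698795), np.float64(148.65256770559495))
0.025 (np.float64(95.10185859231504), np.float64(146.71681367063889))
0.03 (np.float64(94.26777399773766), np.float64(144.76697062003853))
0.035 (np.float64(93.42759650491075), np.float64(142.802884175678))
0.04 (np.float64(92.58125910714645), np.float64(140.8243976957424))
[0.5613 0.3147 0.2822]
0 (np.float64(316.45468426148176), np.float64(255.6249651802529))
0.02 (np.float64(316.436906377296), np.float64(266.8251574636132))
0.03 (np.float64(316.42655875669277), np.float64(273.34423134340585))
0.04 (np.float64(316.4150135985355), np.float64(280.6177623189308))
[233. 231. 231. 231. 230. 231. 232. 232. 230. 231. 231. 232. 232. 231.
 234. 227. 119. 119. 129. 127. 128. 125. 123. 126. 128. 118.  89.  88.
  86.  88.  93.  89.  88.  90.  89.  88.  85.  80.]
```

View pics/c3.png

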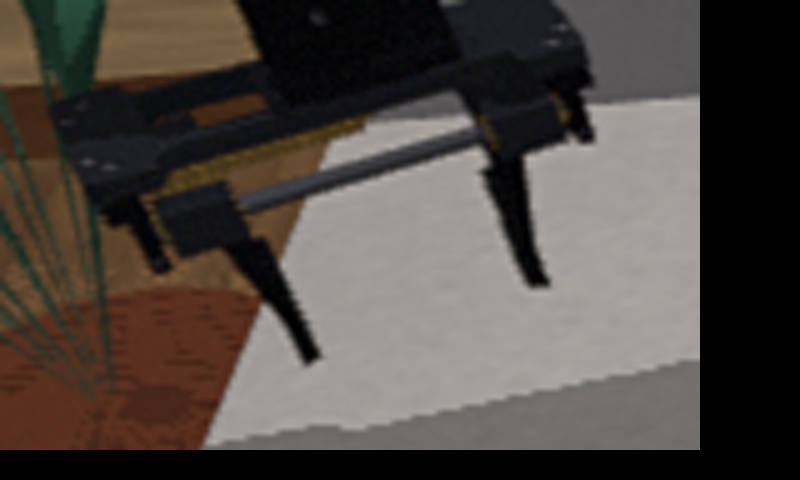

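The tips really sit about 32 mm behind the reported TCP in both views, which explains closing above the panel. I'll open, go 40 mm lower and close again.

```bash
python3 -m inch '[[[0,0,0],[0,0,0],0],[[0,0,0],[0,0,0],0],[[0,0,0],[0,0,0],0],[[0,0,0],[0,0,0],0],[[0,0,0],[0,0,0],0],[[0,0,0],[0,0,0],0],[[0,0,0],[0,0,0],0],[[0,0,0.01],[0,0,0],0],[[0,0,0.01],[0,0,0],0],[[0,0,0.01],[0,0,0],0],[[0,0,0.01],[0,0,0],0],[[0,0,0],[0,0,0],-1],[[0,0,0],[0,0,0],-1],[[0,0,0],[0,0,0],-1],[[0,0,0],[0,0,0],-1],[[0,0,0],[0,0,0],-1],[[0,0,0],[0,0,0],-1],[[0,0,0],[0,0,0],-1],[[0,0,0],[0,0,0],-1]]'
```

```text
t: 7.85
ee_pos: [0.5523, 0.2485, 0.0445]
tool_rot: [-0.0, 0.748, 0.663, -0.0]
ft_force: [-4.9, -0.8, 5.0]
opening: 0.136
grip_force: 30.0
```

Gripped at 11.9 mm. Now I draw the divider in.

```bash
python3 -m inch '[[[-0.006,0,0],[0,0,0],-1],[[-0.006,0,0],[0,0,0],-1],[[-0.006,0,0],[0,0,0],-1],[[-0.006,0,0],[0,0,0],-1],[[-0.006,0,0],[0,0,0],-1],[[-0.006,0,0],[0,0,0],-1],[[-0.006,0,0],[0,0,0],-1],[[-0.006,0,0],[0,0,0],-1],[[-0.006,0,0],[0,0,0],-1],[[-0.006,0,0],[0,0,0],-1],[[-0.002,0,0],[0,0,0],-1],[[-0.001,0,0],[0,0,0],-1],[[0,0,0],[0,0,0],-1]]'
python3 -m inch '[[[-0.001,0,0],[0,0,0],-1],[[-0.001,0,0],[0,0,0],-1],[[0,0,0],[0,0,0],-1]]'
python3 -m inch '[[[-0.001,0,0],[0,0,0],-1],[[-0.001,0,0],[0,0,0],-1],[[0,0,0],[0,0,0],-1]]'
```

```text
t: 9.15
ee_pos: [0.5453, 0.1851, 0.0445]
tool_rot: [0.0, 0.749, 0.663, 0.0]
ft_force: [-3.2, 0.4, 6.1]
opening: 0.136
grip_force: 30.0
t: 9.45
ee_pos: [0.5451, 0.1833, 0.0445]
tool_rot: [0.0, 0.749, 0.663, 0.0]
ft_force: [-2.5, 1.2, 5.6]
opening: 0.132
grip_force: 30.0
t: 9.75
ee_pos: [0.5449, 0.1818, 0.0445]
tool_rot: [-0.0, 0.749, 0.663, 0.0]
ft_force: [-3.9, 1.6, 4.8]
opening: 0.14
grip_force: 30.0
```

Travelled about 67 mm, with no stop felt yet.

```bash
python3 -m inch '[[[-0.001,0,0],[0,0,0],-1],[[-0.001,0,0],[0,0,0],-1],[[0,0,0],[0,0,0],-1]]'
python3 -m inch '[[[-0.001,0,0],[0,0,0],-1],[[0,0,0],[0,0,0],-1]]'
```

```text
t: 10.05
ee_pos: [0.545, 0.1818, 0.0446]
tool_rot: [-0.001, 0.748, 0.663, 0.002]
ft_force: [-2.4, 6.5, 2.6]
opening: 0.138
grip_force: 30.0
t: 10.25
ee_pos: [0.545, 0.1819, 0.0446]
tool_rot: [-0.001, 0.748, 0.664, 0.003]
ft_force: [-0.9, 7.5, 1.4]
opening: 0.138
grip_force: 30.0
```

The stop is reached: position held while the force rose. Release, rise, and check from above.

```bash
python3 -m inch '[[[0,0,0],[0,0,0],1],[[0,0,0],[0,0,0],1],[[0,0,0],[0,0,0],1],[[0,0,0],[0,0,0],1],[[0,0,0],[0,0,0],1],[[0,0,0],[0,0,0],1],[[0,0,-0.03],[0,0,0],1],[[0,0,-0.04],[0,0,0],1],[[0,0,-0.04],[0,0,0],1],[[0,0,-0.04],[0,0,0],1],[[0,0,-0.04],[0,0,0],1],[[-0.025,0,-0.04],[0,0,0],1],[[-0.025,0,-0.04],[0,0,0],1],[[0,0,0],[0,0,0],1],[[0,0,0],[0,0,0],1]]'
python3 - <<'E'
from h import *
snap('wrist','w3');w=load('w3');t=load('t0')
im=w['img'][100:330,220:420];cv2.imwrite('pics/c4.png',cv2.resize(im,None,fx=2.5,fy=2.5,interpolation=cv2.INTER_CUBIC))
for q in ([.5366,.097,.102],[.5366,.097,.076],[.5366,.097,.05]): print(proj(w,np.array(q)))
E
```

```text
t: 11.75
ee_pos: [0.5388, 0.1286, 0.3149]
tool_rot: [0.001, 0.749, 0.662, 0.001]
ft_force: [-0.6, -0.4, -1.7]
opening: 0.999
grip_force: 0.0
(np.float64(317.62986976961184), np.float64(237.84183035221957))
(np.float64(317.5297148030802), np.float64(232.76866069616202))
(np.float64(317.4402283090474), np.float64(228.2358833225082))
```

View pics/c4.png

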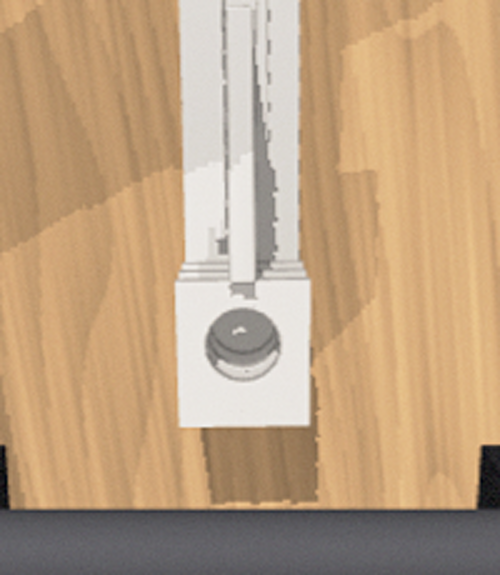

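The tongue's eye lines up with the upper eye: its centre is at (317.2,237.6), against (317.6,237.8) predicted. Now over to the pins.

```bash
python3 -m inch '[[[-0.0351,0.0067,0],[0,0,0],1],[[-0.0351,0.0067,0],[0,0,0],1],[[-0.0351,0.0067,0],[0,0,0],1],[[-0.0351,0.0067,0],[0,0,0],1],[[-0.0351,0.0067,0],[0,0,0],1],[[-0.0351,0.0067,0],[0,0,0],1],[[-0.0351,0.0067,0],[0,0,0],1],[[-0.0351,0.0067,0],[0,0,0],1],[[0,0,0],[0,0,0],1],[[0,0,0],[0,0,0],1]]'
python3 - <<'E'
from h import *
snap('wrist','w4');w=load('w4')
for q in ([.5525,-.1865,.1486],[.554,-.2767,.1097]): print(proj(w,np.array(q)))
im=w['img'][100:340,200:440];cv2.imwrite('pics/c5.png',cv2.resize(im,None,fx=2.5,fy=2.5,interpolation=cv2.INTER_CUBIC))
E
```

```text
t: 12.8
ee_pos: [0.5572, -0.1559, 0.3121]
tool_rot: [-0.002, 0.749, 0.663, -0.0]
ft_force: [0.4, 0.0, -0.4]
opening: 0.999
grip_force: 0.0
(np.float64(316.1178464185807), np.float64(249.0309865529148))
(np.float64(327.04795406423233), np.float64(314.6431647324151))
```

View pics/c5.png

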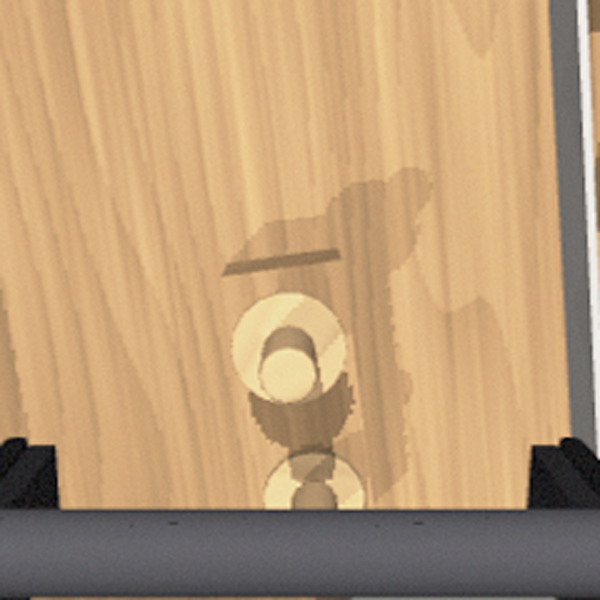

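Run:
```python
from h import *
w=load('w4');s=load('s0');t=load('t0')
for n,a in (('scene',two(w,(315.6,249.6),s,(305,229.5))),('top',two(w,(315.6,249.6),t,(328.75,232.5)))): print(n,a)
p=plane(w,315.6,249.6,.149);c=plane(w,315.6,239.2,.104);print(p,c)
d=p[:2]-bot.observe()['ee_pos'][:2]
q=bot.observe()['tool_rot'];a=2*np.arctan2(q[2],q[1]);print(np.degrees(a),'tool',d@[np.cos(a),np.sin(a)],d@[np.sin(a),-np.cos(a)])
```

```text
scene (array([ 0.55228393, -0.18594645,  0.14891859]), np.float64(0.002036590426068267))
top (array([ 0.55220522, -0.18761798,  0.1478047 ]), np.float64(0.000984161624266994))
[ 0.55192896 -0.1869155   0.149     ] [ 0.55163159 -0.1870745   0.104     ]
83.1761276811283 tool -0.03281147791582363 -0.0015746447933585245
```

Pin top at (0.552, -0.187, 0.149), consistent across three views. Now I grasp it with a reported TCP z of about 0.080 (tips ≈0.112).

```bash
python3 -m inch '[[[-0.011,-0.0005,0],[0,0,0],1],[[-0.011,-0.0005,0],[0,0,0],1],[[-0.011,-0.0005,0],[0,0,0],1],[[0,0,0.04],[0,0,0],1],[[0,0,0.04],[0,0,0],1],[[0,0,0.04],[0,0,0],1],[[0,0,0.04],[0,0,0],1],[[0,0,0.03],[0,0,0],1],[[0,0,0.02],[0,0,0],1],[[0,0,0.012],[0,0,0],1],[[0,0,0.01],[0,0,0],1],[[0,0,0],[0,0,0],1]]'
python3 -m inch '[[[0,0,0],[0,0,0],-1],[[0,0,0],[0,0,0],-1],[[0,0,0],[0,0,0],-1],[[0,0,0],[0,0,0],-1],[[0,0,0],[0,0,0],-1],[[0,0,0],[0,0,0],-1],[[0,0,0],[0,0,0],-1],[[0,0,0],[0,0,0],-1],[[0,0,0],[0,0,0],-1],[[0,0,0],[0,0,0],-1],[[0,0,0],[0,0,0],-1],[[0,0,0],[0,0,0],-1]]'
```

```text
t: 14.05
ee_pos: [0.5518, -0.1891, 0.0815]
tool_rot: [-0.0, 0.749, 0.663, -0.0]
ft_force: [-0.2, 0.4, 0.1]
opening: 0.998
grip_force: 0.0
t: 15.25
ee_pos: [0.5522, -0.1888, 0.0821]
tool_rot: [-0.0, 0.749, 0.663, -0.0]
ft_force: [0.6, -0.4, -0.4]
opening: 0.265
grip_force: 29.9
```

Gripped (23 mm). Lift 0.13, then traverse to above the eye.

```bash
python3 -m inch '[[[0,0,-0.01],[0,0,0],-1],[[0,0,-0.01],[0,0,0],-1],[[0,0,-0.01],[0,0,0],-1],[[0,0,-0.01],[0,0,0],-1],[[0,0,-0.02],[0,0,0],-1],[[0,0,-0.02],[0,0,0],-1],[[0,0,-0.02],[0,0,0],-1],[[0,0,-0.02],[0,0,0],-1],[[0,0,-0.01],[0,0,0],-1],[[0,0,0],[0,0,0],-1]]'
python3 -m inch '[[[0.02,-0.0036,0],[0,0,0],-1],[[0.02,-0.0036,0],[0,0,0],-1],[[0.02,-0.0036,0],[0,0,0],-1],[[0.02,-0.0036,0],[0,0,0],-1],[[0.02,-0.0036,0],[0,0,0],-1],[[0.02,-0.0036,0],[0,0,0],-1],[[0.02,-0.0036,0],[0,0,0],-1],[[0.02,-0.0036,0],[0,0,0],-1],[[0.02,-0.0036,0],[0,0,0],-1],[[0.02,-0.0036,0],[0,0,0],-1],[[0.02,-0.0036,0],[0,0,0],-1],[[0.02,-0.0036,0],[0,0,0],-1],[[0.02,-0.0036,0],[0,0,0],-1],[[0.02,-0.0036,0],[0,0,0],-1],[[0,0,0],[0,0,0],-1],[[0,0,0],[0,0,0],-1],[[0,0,0],[0,0,0],-1]]'
python3 - <<'E'
from h import *
s=snap('scene','s2');t=snap('top','t2');w=snap('wrist','w5')
r=lambda im,x,y,W,H,k:cv2.resize(im[y:y+H,x:x+W],None,fx=k,fy=k,interpolation=cv2.INTER_CUBIC)
A=np.zeros((600,800,3),np.uint8)
A[:480,:400]=r(s['img'],390,150,100,120,4);A[:480,400:800]=r(w['img'],220,120,200,240,2)
cv2.imwrite('pics/c6.png',A)
p=bot.observe()['ee_pos']
for dz in (-.082+.018,-.082+.104): print(proj(s,p+[0,.002,dz]),proj(w,p+[0,.002,dz]))
print('eye',proj(s,np.array([.5364,.097,.102])))
E
```

```text
t: 16.25
ee_pos: [0.5532, -0.1889, 0.214]
tool_rot: [0.002, 0.749, 0.663, 0.001]
ft_force: [0.6, 0.1, -1.4]
opening: 0.265
grip_force: 29.9
t: 17.95
ee_pos: [0.536, 0.0936, 0.2115]
tool_rot: [0.0, 0.749, 0.662, -0.001]
ft_force: [0.0, -0.0, -0.8]
opening: 0.27
grip_force: 29.9Traceback (most recent call last):
  File "<stdin>", line 8, in <module>
  File "h.py", line 17, in proj
    f=240/np.tan(np.radians(float(c['fov']))/2); q=c['view']@np.r_[P,1]; return q[0]/q[2]*f+c['cx'],q[1]/q[2]*f+c['cy']
                                  ~^^^^^^^
KeyError: 'fov'
```

View pics/c6.png

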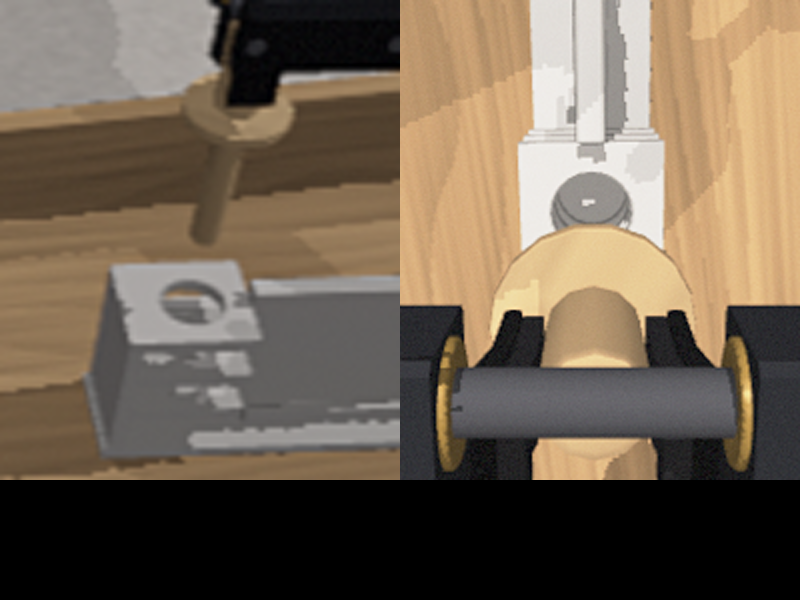

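Scene crop: the held pin's rod end is at about (441,209.5) and its collar at about (449.5,179). The bracket eye is at about (438,226), and in the wrist crop the eye sits ahead of the collar. That was the 10th and last picture, so from here I check numerically.

Run:
```python
from h import *
s=load('s2');w=load('w5');t=load('t2')
p=bot.observe()['ee_pos'];print(p)
for n,z in (('end',.018),('collar top',.104)):
    q=p+[-.0002,.0018,z-.0821]; print(n,q,'scene',np.round(proj(s,q),1),'wrist',np.round(proj(w,q),1),'top',np.round(proj(t,q),1))
print('eye',proj(s,np.array([.5364,.097,.102])),proj(w,np.array([.5364,.097,.102])))
# collar ellipse in wrist: bamboo mask edges vs predicted collar disc
th=np.linspace(0,2*np.pi,60);q=p+[-.0002,.0018,.104-.0821]
P=np.array([proj(w,q+.026*np.array([np.cos(a),np.sin(a),0])) for a in th]);print('pred collar extents',P.min(0),P.max(0))
P=np.array([proj(s,q+.026*np.array([np.cos(a),np.sin(a),0])) for a in th]);print('scene pred',P.min(0),P.max(0))
# rod in scene: centre by row
hsv=cv2.cvtColor(s['img'],cv2.COLOR_BGR2HSV)
for r in range(186,214,3): print(r,s['img'][r,432:456].tolist()[::2])
```

```text
[0.53617437 0.09400035 0.2119025 ]
end [0.53597437 0.09580035 0.1478025 ] scene [440.5 209.2] wrist [315.8 240.7] top [186.3 240.2]
collar top [0.53597437 0.09580035 0.2338025 ] scene [448.7 175.7] wrist [315.4 282.4] top [175.4 230.1]
eye (np.float64(437.1491081019171), np.float64(225.34817174212523)) (np.float64(316.3053082727577), np.float64(226.11147605766007))
pred collar extents [263.25120337 231.55829483] [367.55297817 329.90123597]
scene pred [434.84764822 167.32539709] [462.68497468 184.3399179 ]
186 [[45, 63, 79], [45, 63, 80], [47, 65, 82], [47, 66, 83], [48, 66, 85], [43, 59, 74], [49, 65, 79], [57, 77, 93], [60, 81, 99], [61, 81, 99], [60, 81, 97], [60, 81, 98]]
189 [[49, 67, 86], [49, 67, 85], [47, 66, 83], [47, 65, 82], [47, 66, 84], [45, 61, 75], [52, 70, 84], [57, 76, 92], [58, 79, 95], [51, 71, 89], [47, 65, 82], [46, 63, 81]]
192 [[42, 59, 76], [45, 64, 79], [46, 64, 80], [47, 64, 81], [45, 64, 81], [48, 64, 79], [54, 73, 88], [58, 77, 93], [69, 93, 112], [47, 66, 83], [46, 63, 79], [44, 63, 79]]
195 [[44, 62, 78], [44, 60, 77], [45, 60, 77], [44, 62, 78], [45, 62,
[... 534 characters left out ...]
 [51, 68, 83], [55, 74, 90], [61, 82, 100], [79, 108, 132], [83, 112, 138], [82, 111, 137], [82, 112, 138], [82, 112, 138]]
207 [[80, 109, 136], [79, 108, 134], [80, 109, 135], [50, 67, 84], [54, 72, 88], [55, 74, 91], [69, 91, 111], [78, 107, 131], [77, 106, 132], [78, 106, 132], [77, 105, 131], [78, 104, 130]]
210 [[81, 110, 135], [81, 110, 135], [81, 110, 136], [67, 91, 113], [53, 74, 89], [60, 79, 96], [77, 104, 128], [80, 110, 134], [79, 109, 134], [81, 110, 135], [80, 110, 135], [80, 109, 134]]
213 [[72, 101, 126], [73, 101, 126], [72, 101, 125], [71, 99, 124], [71, 99, 125], [71, 101, 126], [72, 101, 126], [72, 100, 126], [73, 101, 127], [75, 103, 129], [76, 103, 129], [75, 102, 127]]
```

The prediction matches the view, and the pin axis is within 1.3 mm of the eye. Nudge 1 mm and lower in stages.

```bash
python3 -m inch '[[[0.001,0,0.01],[0,0,0],-1],[[0,0,0.01],[0,0,0],-1],[[0,0,0.01],[0,0,0],-1],[[0,0,0.01],[0,0,0],-1],[[0,0,0.01],[0,0,0],-1],[[0,0,0.01],[0,0,0],-1],[[0,0,0],[0,0,0],-1]]'
python3 -m inch '[[[0,0,0.01],[0,0,0],-1],[[0,0,0.01],[0,0,0],-1],[[0,0,0.01],[0,0,0],-1],[[0,0,0.01],[0,0,0],-1],[[0,0,0.01],[0,0,0],-1],[[0,0,0.005],[0,0,0],-1],[[0,0,0],[0,0,0],-1]]'
```

```text
t: 18.8
ee_pos: [0.5351, 0.0959, 0.1504]
tool_rot: [-0.001, 0.749, 0.663, -0.001]
ft_force: [-0.5, -0.8, -0.4]
opening: 0.267
grip_force: 30.0
t: 19.5
ee_pos: [0.5356, 0.0961, 0.0962]
tool_rot: [-0.0, 0.749, 0.663, -0.001]
ft_force: [-0.4, -0.4, -1.0]
opening: 0.268
grip_force: 30.0
```

```bash
python3 -m inch '[[[0,0,0.003],[0,0,0],-1],[[0,0,0.003],[0,0,0],-1],[[0,0,0.002],[0,0,0],-1],[[0,0,0],[0,0,0],-1]]'
python3 -m inch '[[[0,0,0.001],[0,0,0],-1],[[0,0,0.001],[0,0,0],-1],[[0,0,0],[0,0,0],-1]]'
python3 -m inch '[[[0,0,0.001],[0,0,0],-1],[[0,0,0],[0,0,0],-1]]'
```

```text
t: 19.9
ee_pos: [0.5361, 0.0962, 0.089]
tool_rot: [0.0, 0.749, 0.663, -0.0]
ft_force: [0.2, 0.1, -0.6]
opening: 0.266
grip_force: 30.0
t: 20.2
ee_pos: [0.5362, 0.0962, 0.0871]
tool_rot: [0.0, 0.749, 0.663, -0.0]
ft_force: [-0.5, 0.8, -0.4]
opening: 0.268
grip_force: 30.0
t: 20.4
ee_pos: [0.5363, 0.0963, 0.0863]
tool_rot: [0.0, 0.749, 0.663, 0.0]
ft_force: [0.6, -0.6, 0.1]
opening: 0.267
grip_force: 29.9
```

```bash
python3 -m inch '[[[0,0,0.001],[0,0,0],-1],[[0,0,0],[0,0,0],-1]]'
python3 -m inch '[[[0,0,0.001],[0,0,0],-1],[[0,0,0],[0,0,0],-1]]'
python3 -m inch '[[[0,0,0.001],[0,0,0],-1],[[0,0,0],[0,0,0],-1]]'
```

```text
t: 20.6
ee_pos: [0.5362, 0.0963, 0.0861]
tool_rot: [0.0, 0.749, 0.663, -0.0]
ft_force: [-3.3, -1.7, 6.7]
opening: 0.267
grip_force: 29.9
t: 20.8
ee_pos: [0.5363, 0.0963, 0.0861]
tool_rot: [0.001, 0.749, 0.663, -0.0]
ft_force: [-5.2, -2.2, 14.1]
opening: 0.264
grip_force: 29.9
t: 21.0
ee_pos: [0.5362, 0.0963, 0.0859]
tool_rot: [0.001, 0.749, 0.663, -0.001]
ft_force: [-7.6, -3.3, 20.0]
opening: 0.269
grip_force: 30.0
```

Contact came at the predicted height (0.086), so the collar is seated. Relieve the pressure, release and retreat.

```bash
python3 -m inch '[[[0,0,-0.002],[0,0,0],-1],[[0,0,0],[0,0,0],-1],[[0,0,0],[0,0,0],1],[[0,0,0],[0,0,0],1],[[0,0,0],[0,0,0],1],[[0,0,0],[0,0,0],1],[[0,0,0],[0,0,0],1],[[0,0,0],[0,0,0],1],[[0,0,0],[0,0,0],1],[[0,0,-0.02],[0,0,0],1],[[0,0,-0.03],[0,0,0],1],[[0,0,-0.04],[0,0,0],1],[[0,0,-0.04],[0,0,0],1],[[0,0,-0.04],[0,0,0],1],[[0,0,-0.04],[0,0,0],1],[[0.03,0,0],[0,0,0],1],[[0,0,0],[0,0,0],1],[[0,0,0],[0,0,0],1]]'
python3 - <<'E'
from h import *
snap('wrist','w6');snap('scene','s3');snap('top','t3');w=load('w6');s=load('s3');t=load('t3')
def blob(c,lo,hi,box):
    x0,y0,x1,y1=box;h=cv2.cvtColor(c['img'][y0:y1,x0:x1],cv2.COLOR_BGR2HSV)
    m=cv2.inRange(h,lo,hi);n,_,st,ce=cv2.connectedComponentsWithStats(m);k=1+np.argmax(st[1:,4]);return st[k]+[x0,y0,0,0,0],ce[k]+[x0,y0]
th=np.linspace(0,6.28,60);ext=lambda c,ctr,r:(lambda P:(P.min(0).round(1),P.max(0).round(1)))(np.array([proj(c,ctr+r*np.array([np.cos(a),np.sin(a),0])) for a in th]))
for n,c in (('wrist',w),('scene',s),('top',t)):
    col=ext(c,np.array([.5364,.097,.108]),.026);top=ext(c,np.array([.5364,.097,.153]),.012)
    print(n,'collar pred',col,'stem top pred',top)
    box=(int(col[0][0])-12,int(min(col[0][1],top[0][1]))-8,int(col[1][0])+12,int(max(col[1][1],top[1][1]))+8)
    try: print(blob(c,(8,60,60),(30,255,255),box))
    except Exception as e: print(e)
    x0,y0,x1,y1=box;h=cv2.cvtColor(c['img'][y0:y1,x0:x1],cv2.COLOR_BGR2HSV)[...,1]
    if n!='wrist':print('\n'.join(''.join('#' if v>60 else '.' for v in r) for r in h))
    else:print('\n'.join(''.join('#' if v>60 else '.' for v in r[::2]) for r in h[::3]))
print('short',proj(s,np.array([.554,-.2767,.1097])),np.abs(s['img'][235:290,240:295].astype(int)-load('s0')['img'][235:290,240:295]).max())
E
```

```text
t: 22.8
ee_pos: [0.5394, 0.1264, 0.2949]
tool_rot: [0.0, 0.748, 0.664, -0.0]
ft_force: [0.2, -0.1, 0.2]
opening: 0.999
grip_force: 0.0
wrist collar pred (array([292.6, 217.4]), array([341.6, 265. ])) stem top pred (array([304.4, 240.9]), array([329.8, 265.3]))
(array([ 294,  217,   48,   47, 1795]), array([317.63398329, 240.12924791]))
#####...........................#####
#####............................####
####.............................####
####...........########..........####
####........##############.......####
####......##################.....####
#####....####################....####
#####...######################...####
#####...#######################..####
#####...#######################..####
#####..########################..####
#####..########################..####
#####...#######################..####
#####...#######################..####
#####....#####################...####
#####.....###################....####
#####......#################.....####
#####........#############.......####
#####...........######...........####
#####............................####
##
[... 4145 characters left out ...]
##############.............
................###################..............
.................#################...............
..................##############.................
.....................#########...................
.................................................
.................................................
.................................................
.................................................
.................................................
.................................................
.................................................
#######..........................................
short (np.float64(260.2019944500241), np.float64(248.80042305156368)) 54
```

The collar matches its seated prediction in all three views: wrist 294–342 × 217–264, predicted 293–342 × 217–265. I'll check the short pin quickly and hand in.

Run:
```python
from h import *
d=np.abs(load('s3')['img'][238:278,246:272].astype(int)-load('s0')['img'][238:278,246:272]).max(2)
print(d.mean(),(d>25).sum())
if d.mean()<8: print(bot.finish_job())
```

```text
19.22596153846154 374
```

Run:
```python
from h import *
for a,b,x,y,W,H in (('s0','s3',248,243,26,32),('t0','t3',356,226,32,30)):
    T=cv2.cvtColor(load(a)['img'],cv2.COLOR_BGR2GRAY)[y:y+H,x:x+W];I=cv2.cvtColor(load(b)['img'],cv2.COLOR_BGR2GRAY)[y-10:y+H+10,x-10:x+W+10]
    print(cv2.minMaxLoc(cv2.matchTemplate(I,T,cv2.TM_CCOEFF_NORMED)),'expect (10,10)',T.mean(),I.mean())
t=load('t3')['img'];A=np.vstack([np.abs(load('t3')['img'].astype(int)-load('t0')['img']).max(2)[215:275:4,310:400:4]]);print(A)
```

```text
(-0.20341110229492188, 0.43316665291786194, (20, 13), (10, 10)) expect (10,10) 109.30528846153847 98.77466555183946
(-0.26476502418518066, 0.4728776216506958, (0, 0), (10, 10)) expect (10,10) 70.68645833333333 66.58807692307693
[[20 21 18 21 30 31 30 29 31 31 30 31 32 30 32 30 19 20 20 19 20 20 18]
 [38 39 38 20 34 32 32 33 32 32 33 32 34 32 31 21 20 19 20 20 34 35 18]
 [25 13 14 22 30 31 31 31 30 33 33 33 34 33  3 18 20 22 38 38 38 39 18]
 [27 25 28 39 63 75 17  3 30  5 17  5 31 31 29 15 16 33 32 31 31 31 18]
 [16  5 21 39 50 52 32 28 14 11 11 31 34 32 39 32 25 29 30 13 13 15 28]
 [16 22 38 36 62 61  9 10 12 11 11 11 26 39 41 35 33 33 26 26 26 28 11]
 [18 27 38 48 13  8  3 15 12 12 12 12 14 11 33 32 32 31 28 25 26 26 10]
 [19 25 35 59 68 55 57 58 13 14 13 27 12 32 23  5 10 35 30 24 24 23 10]
 [16 18 20 53 54 50 54 25 26 27 27 27 21 16 18 17 18 18 27 26 28 28 10]
 [19 18  3 14 13 15 14 28 27 29 26  1 14 15 19 17 18 21 15 29 29 27  9]
 [25 26 12 14 14 15 14 15 15 16 14 13 13 14 12 13 12 14 14 25 26 25  8]
 [37 17 15 15 16 15 16 13 14 14 14 14 13 13 13 12 13  7  7 25 26  5  3]
 [34 33 34 33 13 32 34 14 13 14 14 15 14 14 14 13 13 15 16 14 37 37 19]
 [12 13 11 14 13 13 13 14 12 15 13 14 13 13 11 11 11 11 14 12 32 25 16]
 [35 33 12 13 12 11 12 11 11 13 12 13 13 33 33 32 33 24 18 17 18 17 17]]
```

The lighting shifted between the two pictures (shadows moved), so I'll check the short pin by edges instead.

Run:
```python
from h import *
def E(n): 
    g=cv2.cvtColor(load(n)['img'],cv2.COLOR_BGR2GRAY);return cv2.GaussianBlur(cv2.Canny(g,30,80),(0,0),1)
for a,b,x,y,W,H in (('s0','s1',250,244,22,30),('s0','s2',250,244,22,30),('s0','s3',250,244,22,30),('t0','t2',358,228,28,26),('t0','t3',358,228,28,26)):
    r=cv2.minMaxLoc(cv2.matchTemplate(E(b)[y-10:y+H+10,x-10:x+W+10],E(a)[y:y+H,x:x+W],cv2.TM_CCOEFF_NORMED));print(a,b,r[1],r[3])
for n,x,y,W,H in (('s0',244,238,44,42),('s3',244,238,44,42)):
    g=cv2.cvtColor(load(n)['img'],cv2.COLOR_BGR2GRAY)[y:y+H,x:x+W];q=np.quantile(g,[.2,.4,.6,.8])
    print(n);print('\n'.join(''.join(' .:+#'[k] for k in np.digitize(r,q)) for r in g))
```

```text
s0 s1 0.7682010531425476 (10, 10)
s0 s2 0.647015392780304 (10, 10)
s0 s3 0.6213374733924866 (10, 10)
t0 t2 0.5101273059844971 (10, 10)
t0 t3 0.5418506860733032 (10, 10)
s0
:::::::::::::::++:::::++::::::::::::+:++++++
+++++++++++++++:+++++++++++++++++++++++#####
############+####++++++##+##################
########+++++++++++++####+##################
+++++++++++++++++++++++++##++#+###++++++++++
++++++++++++++++++++++++++++++++++++++++++++
++++++++++++++++++++++++++++++++++++++++++++
:++::+:+++++:+########++++++++++++++++++++++
:::::::::::++#########+++++++++++++++++::+++
::::::::++:+###########:::::+++++++++:::++++
:::::::::::############+::++++:::+:++++++###
+::::::::::############+:+++::::+++++#######
+++++::::::+###########:::::++++++++########
++#++++++::.+#########::+++++#############+:
##########+..+######+:.:+###########++:::+::
+++++++++++............:+##+++++::::::::::. 
+++++++++##:.  ........::::::::::::::::.    
+++++++++++:. ........:+##+::::::::::.      
+++++:::::::.  ........:####::::+::.        
++++::::::+#.  ........:#####++++.          
:::::::::+##:. ........:####
[... 2116 characters left out ...]
.:+++: ...........
##+:.::+++++++:......   :::.::+.  ..........
+:...::++++++++:...... .:::..::   ..........
.....::++++++++:......::::.:::    ...... .  
......:++++++++++:..::::::..:.   .   .  ....
:::::...++++++++++::::::::.::    ...........
:::::.. :++++++++++:::::::::.     ..........
........ :+++++++++++:::::..       ........:
....:::...:+++++++++++::::.         .:::::::
::::::......::++++++++::.           .:::::::
:::::.. . ....:::::::::.            .::::...
:.....:.::::.    ....               ..      
:::::::::::::::        .                    
:::::::::::::::::::.:.                      
:::::::::::....                             
::::::.                                     
:::::.
```

The short pin hasn't moved (edge match at zero shift in both views). Only the lighting changed, so I'm handing in.

```bash
python3 -c "
from bench import bot
print(bot.finish_job())"
```

```text
the job is handed in; nothing more can be done
None
```

The divider is home against its stop, the long pin is down through all three eyes with its collar on the bracket and released, the short pin still stands in its rest, and the job was handed in at about 23 s; no verdict was returned.

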